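Latch the bench flow cell shut

ROBOT

A 7-joint arm with a two-finger parallel gripper is mounted at the origin on the work surface. World frame = base frame: x ahead of the robot, y to its left, z up, the work surface at z = 0. Lengths are in m, angles in degrees, forces in N, time in s.
With the tool pointing down it reaches from about 0.425 to 0.875 m from the base axis. Payload 4.7 kg.
Tool frame: the origin (TCP) lies midway between the tips of the shut fingers; the grasp point (between the pads) lies 19 mm behind it; z points along the fingers, y is the direction in which the jaws open and shut (so a half turn about z gives the same grasp; the last joint's range is limited). The gripper opens to 87 mm and grips with 3 to 60 N. Pads are 19 mm wide; open, the fingers measure 117 mm over their backs; the gripper's body (75 mm by 190 mm) begins 51 mm behind the grasp point.
Start: joints at [73.688, 18.392, -4.016, 83.108, 1.295, 78.541, -3.26], TCP at [0.191, -0.621, 0.223] pointing down, gripper open.
Joint ranges: [-163.93, 163.93], [-17.29, 119.83], [-79.2, 71.16], [3.27, 140.29], [-89.18, 269.18], [5.43, 117.66], [-154.24, 154.24]. Speed limits (degrees/s): [147.25, 147.25, 180, 180, 180, 180, 180].

INTERFACE

Orientations are given as [roll, pitch, yaw] about the fixed x, y, z axes, in that order (R = Rz(yaw) Ry(pitch) Rx(roll)).
In Python, from cell import env gives the robot as it stands. The module is installed in compiled form; this text tells all that it offers.
- The arm moves only by the tool servo_tool, never from a script. Its argument "plan" is a list of rows, each a list of 3 entries, a list of its own where there are three numbers: the opening, from 0 (shut) to 1 (fully open), then the shift along the tool's x, y, z in cm, then the turn, a rotation vector about the tool's x, y, z in degrees. A call has 1 to 20 rows; each row shifts and turns the pose as measured when the row begins, along the tool's axes as they then stand; what a row does not reach is not made up. A row lasts 1/12 s, in which the tool goes at most 41.7 mm and 7.16 degrees, less where a joint would pass 70% of its speed; a pose out of reach is approached as far as the arm can. A call is refused whole if a number of a shift passes 4.17 or a number of a turn 7.16, either way. A call with a gripper value outside its range is refused whole. The fingers move at their own pace and stop on an object; "force" is the grip in N (left out, the last holds). Time passes only in rows, so rows that do not move let the fingers close. It gives the time, the measured TCP pose, the force and the opening at its end, in the units of the state.
- env.get_obs(): the state, without advancing time (a new reading comes with each control period).
- env.read_camera(name): name is "side" or "top"; returns a dict with "image" (384x512x3 uint8, blue, green, red), "fx", "fy", "cx", "cy" (pixels), "k1" (the pictures are not rectified: a ray, as slopes to the right and down, at radius r is drawn at 1 + k1 r^2 times it, then the intrinsics apply), "rvec" (rotation vector, rad) and "tvec" (3), from world to camera coordinates, as OpenCV has them. Camera axes: x right, y down, z forward; pixel columns grow to the right and rows downward; lengths in m; the calibration is good to about 2 mm. A picture is of the moment at which its call begins. There is no depth.
- env.sign_off(): hands the job in, once; it reports no verdict.
The state is a dict: "time_s": time; "qpos": joint angles; "joint_velocities": joint speeds; "effort": joint torques, N m; "tool_pos": TCP position; "tool_rot": TCP orientation; "force": force on the tool from outside, world axes, zero at the start; "wrist_torque": the same for the moment, N m; "grip_width": finger opening in m.
Only numpy, scipy, OpenCV 4.12 (cv2) and the standard library are available. Lean on these libraries where they do the work, as an engineer would, in place of code of your own. Each camera call takes 0.05 s, during which the arm holds its last target. There are 200 camera calls.

TASK

Close the flow cell on the bench: slide its loose block up to the rubber gasket, hook the latch's wire loop under the lip of the keeper on that block, then push the lever over past its toggle point until it lies fully down and holds the block tight on the gasket, and let go. Go gently: never more than 30 N on the cell, nor more than 15 N on the cross bar of the loop, which bends, and leave the other bench items where they are.

Things in the scene. Friction and masses are not known exactly. Their poses are not given: they have to be found in the camera images.
- cell: Flow cell fixed to the bench; origin on the bench below the lever pivot. x runs from the fixed white block to the sliding one, z up, y across. Base plate x -100..150 mm, y +-55, 10 high. Fixed block x -85..26, y +-45, top z 60. Guide rods, 8 mm diameter, at y +-38, z 35, reach x 150. Never over 30 N on it: stops are hard, touch them slowly.
- lever_pivot (a point): The lever's pivot, axis along cell y, at cell x 0, z 78 mm, between two clevis plates at y +-18.5 (3 mm thick, x +-10, up to z 85). Axes as the cell's.
- gasket (a joint): How far (m) the black rubber gasket on the fixed block's end is pressed in: 0 free (face at cell x 44 mm), 0.018 fully; 5 N per mm. The closed latch squeezes it by 2 to 16 mm.
- block (a joint): Sliding block's position along cell +x, m: 0.018 touches the gasket, less compresses it, 0.054 fully apart. About 4 N friction, stays where left. 60 mm long, 90 wide, top z 60; at value s its end faces are at cell x 26 + s and 86 + s (mm). The loop reaches past the keeper's lip only with the block below about 0.023.
- block_face (a point): Centre of the sliding block's outer end face (looking to cell +x), at cell z 43 mm: push here towards cell -x to slide the block to the gasket.
- keeper_mark (a point): Middle of the keeper's slot on the block's top, at cell x 54 mm + s, z 60. The keeper, a steel hook 16 mm wide (y), is fixed up to 7 mm either side of it in x, UNMEASURED: feel for it. Relative to the keeper: post x -12..-4 mm, 15.5 tall; lip over x -12..0, underside 11.5 above the block. Open to +x: the bar (8 mm) goes down beyond the lip, then back (-x) under it against the post.
- lever (a joint): Lever angle a, rad: 0 closed (level, pointing to cell -x), pi/2 upright, 2.2 the forward stop, leaning over the keeper. Tip is at pivot + 72 (-cos a, sin a) mm in cell x, z. Friction 0.04 N m, stays where left. With the loop hooked it is heavy below about 1.3; the toggle point is near 0.3; past it the loop pulls it down. 3 to 15 N square to the paddle near its tip.
- lever_tip (a point): Middle of the lever's free end, 72 mm from the pivot. The lever is a flat steel paddle 30 mm wide (y), 6 mm thick, with a black sleeve 8 mm thick on its last 30 mm; its centre plane passes through the pivot.
- loop (a joint): Loop angle on the lever, rad; elevation of the loop above cell +x is (loop - lever). Its pin on the lever is at pivot + 22 (-cos(a-0.1), sin(a-0.1)) mm in cell x, z. Stiff (0.06 N m): it stays where put and turns with the lever, so the bar must be under the lip before the lever is thrown. Pushing the bar back (-x) turns the lever back with it (4 to 8 N).
- bar: Middle of the loop's cross bar: 8 mm diameter, 50 mm long, along cell y, 84.9 mm from the pin; two 5.6 mm legs at y +-25.5. Over 15 N on it bends the loop. With the lever at its forward stop and the block against the gasket, the bar pushed down onto the block's top lies 6 to 20 mm clear beyond the lip.
- beaker: glass beaker, 84 mm across, 110 mm tall, standing to the robot's right; leave it alone (origin under its centre)
- small_beaker: small glass beaker, 56 mm across, 65 mm tall; leave it alone (origin under its centre)
- media_bottle: glass bottle with screw cap, 66 mm across, about 110 mm tall; leave it alone (origin under its centre)
- vial: amber vial with black cap, 26 mm across, 50 mm tall, near the cell; leave it alone (origin under its centre)
- screwdriver: screwdriver, 170 mm long, lying near the cell; leave it alone (origin under its centre)
- spatula: steel spatula, 190 mm long, lying on the bench; leave it alone (origin under its centre)
- spare_gasket: flat rubber ring, 44 mm across, 6 mm thick, lying near the cell; leave it alone (origin under its centre)

How it is judged:
By the outcome, as a careful person would: the job done as asked, in the order asked, and still so for the second after the job is handed in, with the robot touching nothing.
It also fails if it takes over 67 s, if anything falls off the work surface, if the arm or the gripper's body presses on something with over 40 N, if the wrist force passes 120 N, or if a joint passes its speed limit or range.

## Working session

There is one attempt and no reset: what is moved stays moved. The work goes in short steps, Python scripts to look and compute and a tool call to move; the robot and the scene stay as the last step left them, time stands still between calls to the robot, and variables do not carry over. Pictures are saved under pics/ and viewed, about 8 in all and at most 12, crops included, and the job is handed in when it is done.

Besides the shell and the picture viewer there is one more tool, called after "Request:" as name(argument=value, ...), one argument or row to a line, values as JSON. servo_tool: Moves the arm, as the interface text tells. Its arguments: {"type":"object","properties":{"plan":{"type":"array"},"force":{"type":"number"}},"required":["plan"]}

```bash
mkdir -p pics
cat > h.py <<'E'
from cell import env
import numpy as np, cv2
from scipy.spatial.transform import Rotation as R
def cam(n,save=None):
    c=env.read_camera(n)
    if save: cv2.imwrite('pics/'+save,c['image'])
    return c
def ray(c,u,v):
    K=np.array([[c['fx'],0,c['cx']],[0,c['fy'],c['cy']],[0,0,1.]])
    d=cv2.undistortPoints(np.array([[[u,v]]],float),K,np.array([c['k1'],0,0,0.]))[0,0]
    M=cv2.Rodrigues(np.array(c['rvec'],float))[0]; t=np.array(c['tvec'],float).ravel()
    return -M.T@t, M.T@np.array([d[0],d[1],1])
def onz(c,u,v,z):
    o,d=ray(c,u,v); return o+d*(z-o[2])/d[2]
def tri(c1,p1,c2,p2):
    o1,d1=ray(c1,*p1);o2,d2=ray(c2,*p2)
    s=np.linalg.lstsq(np.c_[d1,-d2],o2-o1,rcond=None)[0]
    a,b=o1+s[0]*d1,o2+s[1]*d2
    return (a+b)/2,np.linalg.norm(a-b)
def proj(c,P):
    K=np.array([[c['fx'],0,c['cx']],[0,c['fy'],c['cy']],[0,0,1.]])
    return cv2.projectPoints(np.array(P,float).reshape(-1,1,3),np.array(c['rvec'],float),np.array(c['tvec'],float),K,np.array([c['k1'],0,0,0.]))[0][:,0]
E
python3 - <<'E'
from h import *
for n in('side','top'):
    c=cam(n,n+'0.png'); print(n,{k:np.round(c[k],4) for k in c if k!='image'}, ray(c,256,192))
print(env.get_obs())
E
```

```text
side {'fx': np.float64(468.4074), 'fy': np.float64(468.4074), 'cx': np.float64(262.6173), 'cy': np.float64(193.7838), 'k1': np.float64(-0.111), 'rvec': array([ 2.3831, -0.0631,  0.0479]), 'tvec': array([-0.5491,  0.0552,  1.2138])} (array([ 0.48564272, -0.82469068,  0.92832929]), array([ 0.03887805,  0.68916036, -0.72371306]))
top {'fx': np.float64(477.0264), 'fy': np.float64(477.0264), 'cx': np.float64(252.1787), 'cy': np.float64(195.6711), 'k1': np.float64(0.0408), 'rvec': array([ 2.1909, -2.22  ,  0.0585]), 'tvec': array([0.0255, 0.5263, 1.3657])} (array([0.4688132 , 0.03403694, 1.38632529]), array([ 0.04957609, -0.01934987, -0.99864468]))
{'time_s': 0.1, 'qpos': array([73.68757949, 18.43359508, -4.01516155, 83.16783823,  1.29377065,
       78.54223602, -3.25782008]), 'joint_velocities': array([-0.04469313, -0.00919259, -0.0309153 , -0.06145297, -0.00890484,
       -0.04908873, -0.00105887]), 'effort': array([ 9.00780924e-04, -4.92569232e+01, -4.05279770e-01, -3.13396704e+01,
       -6.43078471e-02,  3.94504576e-02,  3.19720493e-05]), 'tool_pos': array([ 0.19115371, -0.62073021,  0.22158529]), 'tool_rot': array([-1.79901494e+02,  4.46399044e-03,  1.71236008e+01]), 'force': array([-0.34329522,  0.64044223, -0.34508745]), 'wrist_torque': array([-0.00654691,  0.01841985,  0.01082248]), 'grip_width': 0.08695555155052248}
```

View pics/side0.png

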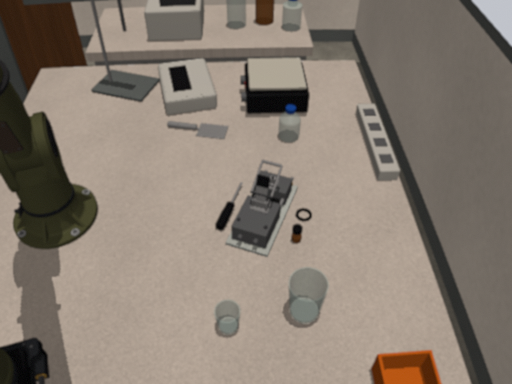

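View pics/top0.png

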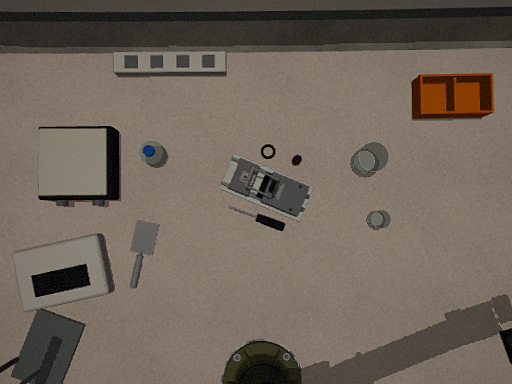

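The side view shows the cell at about (262,207), with the screwdriver to its left and the vial and ring to its right. The top view shows it at (266,187), with its long axis running from upper left to lower right. I'll zoom in on both.

Run:
```python
from h import *
a=cv2.imread('pics/side0.png')[150:260,215:315]; b=cv2.imread('pics/top0.png')[140:232,210:325]
b=cv2.convertScaleAbs(b,alpha=1.5)
A=cv2.resize(a,None,fx=5,fy=5,interpolation=cv2.INTER_CUBIC)
B=cv2.resize(b,None,fx=6.9,fy=6.5,interpolation=cv2.INTER_CUBIC)
cv2.imwrite('pics/s1.png',cv2.resize(a,None,fx=5.4,fy=5.4,interpolation=cv2.INTER_CUBIC)); cv2.imwrite('pics/t1.png',cv2.resize(b,None,fx=6.5,fy=6.5,interpolation=cv2.INTER_CUBIC))
```

```text
(no output)
```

View pics/s1.png

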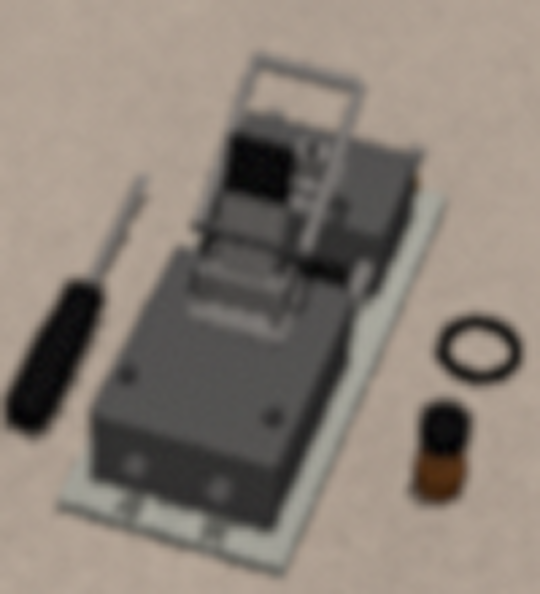

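View pics/t1.png

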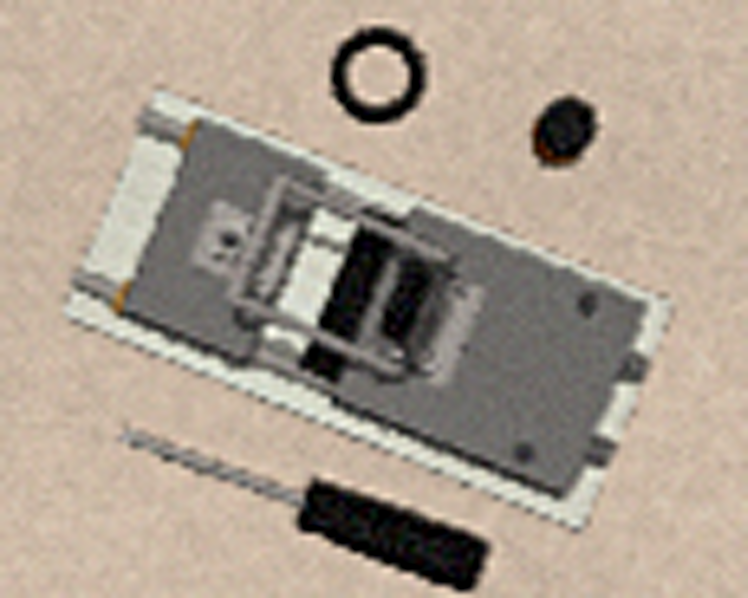

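The side crop shows the near plate corners at (58,505) and (285,575), the bar ends at (258,60) and (362,85), and the sleeve at (265,135). The top crop shows the plate corners at (155,92), (70,312), (580,525) and (670,300), the bar from (280,178) to (235,300), and the sliding block's outer end at about (155,215).

Run:
```python
from h import *
s=cam('side');t=cam('top')
S=lambda u,v:((u+.5)/5.4+214.5,(v+.5)/5.4+149.5)
T=lambda u,v:((u+.5)/6.5+209.5,(v+.5)/6.5+139.5)
# plate mask in top
im=t['image'].astype(int); hsv=cv2.cvtColor(t['image'],cv2.COLOR_BGR2HSV)
# corners: cell coords (150,-55?) left-top etc
cor={'a(150,-55)':(155,92),'b(150,55)':(70,312),'c(-100,55)':(580,525),'d(-100,-55)':(670,300)}
W={k:onz(t,*T(*v),.010) for k,v in cor.items()}
for k in W: print(k,W[k].round(4))
A=np.array(list(W.values()))[:,:2]; C=np.array([[.15,-.055],[.15,.055],[-.1,.055],[-.1,-.055]])
H=(C-C.mean(0)).T@(A-A.mean(0)); U,_,V=np.linalg.svd(H); Rm=V.T@U.T
yaw=np.degrees(np.arctan2(Rm[1,0],Rm[0,0])); o=A.mean(0)-Rm@C.mean(0)
print('yaw',yaw,'o',o,'det',np.linalg.det(Rm)); print('res',(C@Rm.T+o-A).round(4))
for n,p in {'c(-100,55)':(58,505),'d(-100,-55)':(285,575),'a(150,-55)':(448,198)}.items(): print('side',n,onz(s,*S(*p),.01).round(4), W.get(n))
tocell=lambda P:np.r_[Rm.T@(P[:2]-o),P[2]]
for nm,a,b in [('bar1',(280,178),(362,85)),('bar2',(235,300),(258,60))]:
    P,g=tri(t,T(*a),s,S(*b)); print(nm,P.round(4),'cell',tocell(P).round(4),'gap',g.round(4))
for nm,p,z in [('blk out -y',(197,122),.06),('blk out +y',(120,308),.06),('blk in',(410,215),.06),('blk in+y',(255,358),.06),('fix -85',(645,300),.06),('fix -85',(563,495),.06),('keeper hole',(230,240),.06)]:
    print(nm,tocell(onz(t,*T(*p),z)).round(4))
for nm,p,z in [('fixtop near',(93,410),.06),('fixtop near r',(272,465),.06),('blk far r',(420,152),.06)]: print('side',nm,tocell(onz(s,*S(*p),z)).round(4))
# predictions
```

```text
a(150,-55) [0.6489 0.0712 0.01  ]
b(150,55) [0.5513 0.1101 0.01  ]
c(-100,55) [ 0.4537 -0.1149  0.01  ]
d(-100,-55) [ 0.5532 -0.1568  0.01  ]
yaw 67.02734595490874 o [ 0.54201401 -0.04559122] det 1.0000000000000002
res [[ 0.0023 -0.0002]
 [-0.0013  0.0038]
 [-0.0014 -0.0013]
 [ 0.0005 -0.0024]]
side c(-100,55) [ 0.4511 -0.1201  0.01  ] [ 0.45371907 -0.11492921  0.01      ]
side d(-100,-55) [ 0.5517 -0.1639  0.01  ] [ 0.55316865 -0.15675279  0.01      ]
side a(150,-55) [0.6501 0.0666 0.01  ] [0.64894555 0.07123844 0.01      ]
bar1 [0.5965 0.0177 0.1364] cell [ 0.0795 -0.0254  0.1364] gap 0.0008
bar2 [0.5486 0.0365 0.1364] cell [0.0782 0.026  0.1364] gap 0.0018
blk out -y [ 0.1239 -0.0422  0.06  ]
blk out +y [0.1241 0.0443 0.06  ]
blk in [ 0.0242 -0.0398  0.06  ]
blk in+y [0.0625 0.0422 0.06  ]
fix -85 [-0.0829 -0.0441  0.06  ]
fix -85 [-0.0816  0.0467  0.06  ]
keeper hole [ 0.0916 -0.0006  0.06  ]
side fixtop near [-0.0844  0.0437  0.06  ]
side fixtop near r [-0.086  -0.0411  0.06  ]
side blk far r [ 0.1227 -0.0446  0.06  ]
```

The measured points match the given sizes: the block ends put s at about 38 mm and the keeper slot at 92 mm, and the bar is at cell (79, 136). Next I'll estimate the lever angle and set up the cell-frame helper.

```bash
cat >> h.py <<'E'
YAW=67.0; O=np.array([.5405,-.0466,0]); RC=R.from_euler('z',YAW,degrees=True)
def c2w(p): return RC.apply(np.array(p,float)/1000)+O      # cell mm -> world m
def w2c(P): return RC.inv().apply(np.array(P,float)-O)*1000
def rt(tilt): return RC*R.from_euler('y',tilt,degrees=True)*R.from_euler('x',180,degrees=True)
def go(p,tilt=0):
    """print state in cell frame and tool-frame shift(cm)/turn(deg) to TCP cell pos p(mm), tilt"""
    s=env.get_obs(); Rw=R.from_euler('xyz',s['tool_rot'],degrees=True)
    print('t %.2f cell %s F %s w %.3f'%(s['time_s'],w2c(s['tool_pos']).round(1),RC.inv().apply(s['force']).round(1),s['grip_width']))
    d=Rw.inv().apply(c2w(p)-s['tool_pos'])*100
    print('shift cm',d.round(2),'turn',(Rw.inv()*rt(tilt)).as_rotvec(degrees=True).round(1),'q',s['qpos'].round(0))
E
python3 - <<'E'
from h import *
s=cam('side');t=cam('top')
print('beakers',[onz(t,u,v,0).round(3) for u,v in[(378,155),(380,219)]])
for a in np.arange(1.4,2.21,.2):
    pts=[c2w([-r*np.cos(a),y,78+r*np.sin(a)]) for r in(42,72) for y in(15,-15)]
    print(a.round(2),((proj(s,pts)+.5-[215,150])*5.4).round(0).tolist(),((proj(t,pts)+.5-[210,140])*6.5).round(0).tolist())
go([165,0,230],0)
E
```

```text
beakers [array([ 0.641, -0.35 ,  0.   ]), array([ 0.454, -0.352,  0.   ])]
1.4 [[212.0, 218.0], [275.0, 236.0], [208.0, 179.0], [273.0, 196.0]] [[441.0, 359.0], [469.0, 291.0], [458.0, 360.0], [486.0, 291.0]]
1.6 [[218.0, 205.0], [282.0, 222.0], [219.0, 156.0], [284.0, 173.0]] [[422.0, 351.0], [450.0, 283.0], [425.0, 346.0], [453.0, 277.0]]
1.8 [[225.0, 194.0], [288.0, 211.0], [230.0, 137.0], [294.0, 154.0]] [[403.0, 343.0], [431.0, 275.0], [391.0, 333.0], [420.0, 264.0]]
2.0 [[231.0, 186.0], [293.0, 203.0], [241.0, 125.0], [304.0, 141.0]] [[385.0, 336.0], [413.0, 269.0], [360.0, 321.0], [388.0, 252.0]]
2.2 [[236.0, 182.0], [298.0, 199.0], [250.0, 119.0], [313.0, 135.0]] [[368.0, 330.0], [396.0, 263.0], [330.0, 310.0], [358.0, 242.0]]
t 0.30 cell [-665.2   97.   222.2] F [ 0.2 -0.6  0.6] w 0.087
shift cm [ 60.92 -57.23  -0.75] turn [ -0.   -0.  -49.9] q [74. 18. -4. 83.  1. 79. -3.]
```

The lever is at about 1.8 rad, before its stop. Now I'll shut and turn the gripper, then move over the cell's far end.

Request:
servo_tool(
  plan=[
    [0,[0,0,-0.4],[0,0,-6.25]],
    [0,[0,0,-0.4],[0,0,-6.25]],
    [0,[0,0,-0.4],[0,0,-6.25]],
    [0,[0,0,-0.4],[0,0,-6.25]],
    [0,[0,0,0],[0,0,-6.25]],
    [0,[0,0,0],[0,0,-6.25]],
    [0,[0,0,0],[0,0,-6.25]],
    [0,[0,0,0],[0,0,-6.25]],
  ],
  force=20,
)

```text
time_s: 0.97
tool_pos: [0.1912, -0.6204, 0.2378]
tool_rot: [-179.9, -0.1, 69.4]
force: [-0.2, 0.3, 0.0]
grip_width: 0.0415
```

Request:
servo_tool(
  plan=[
    [0,[4.1,-0.45,0],[0,0,0]],
    [0,[4.1,-0.45,0],[0,0,0]],
    [0,[4.1,-0.45,0],[0,0,0]],
    [0,[4.1,-0.45,0],[0,0,0]],
    [0,[4.1,-0.45,0],[0,0,0]],
    [0,[4.1,-0.45,0],[0,0,0]],
    [0,[4.1,-0.45,0],[0,0,0]],
    [0,[4.1,-0.45,0],[0,0,0]],
    [0,[4.1,-0.45,0],[0,0,0]],
    [0,[4.1,-0.45,0],[0,0,0]],
    [0,[4.1,-0.45,0],[0,0,0]],
    [0,[4.1,-0.45,0],[0,0,0]],
    [0,[4.1,-0.45,0],[0,0,0]],
    [0,[4.1,-0.45,0],[0,0,0]],
    [0,[4.1,-0.45,0],[0,0,0]],
    [0,[4.1,-0.45,0],[0,0,0]],
  ],
)

```text
time_s: 2.3
tool_pos: [0.3579, -0.0439, 0.2309]
tool_rot: [-178.9, 0.0, 68.2]
force: [1.3, 0.0, -0.7]
grip_width: 0.0006
```

```bash
python3 -c "
from h import *
go([165,0,120],25)"
```

```text
t 2.30 cell [-68.8 169.2 230.9] F [ 0.5 -1.2 -0.7] w 0.001
shift cm [23.04 17.61 10.73] turn [ -0.8 -24.9   1.4] q [ 19. -17. -13. 118.  -4.  80. -14.]
```

Request:
servo_tool(
  plan=[
    [0,[2.0,2.9,0],[0,0,0]],
    [0,[3.4,2.9,0],[0,0,0]],
    [0,[3.5,2.9,0],[0,0,0]],
    [0,[3.5,2.9,0],[0,0,0]],
    [0,[3.5,2.9,0],[0,0,0]],
    [0,[3.5,2.2,0],[0,0,0]],
    [0,[3.5,0,0],[0,-5,0]],
    [0,[0,0,0],[0,-5,0]],
    [0,[0,0,0],[0,-5,0]],
    [0,[0,0,0],[0,-5,0]],
    [0,[0,0,0],[0,-5,0]],
  ],
)

```text
time_s: 3.22
tool_pos: [0.5904, 0.1097, 0.2302]
tool_rot: [-179.6, 25.6, 68.3]
force: [0.2, -0.5, 0.4]
grip_width: 0.0006
```

```bash
python3 -c "
from h import *
go([150,0,120],25)
go([150,0,38],25)"
```

```text
t 3.22 cell [163.4  15.1 230.2] F [-0.3 -0.4  0.4] w 0.001
shift cm [ 3.53  1.55 10.52] turn [0.2 0.7 1.2] q [ -7.  27. -24.  77.  26.  99. -53.]
t 3.22 cell [163.4  15.1 230.2] F [-0.3 -0.4  0.4] w 0.001
shift cm [ 7.08  1.59 17.92] turn [0.2 0.7 1.2] q [ -7.  27. -24.  77.  26.  99. -53.]
```

Request:
servo_tool(
  plan=[
    [0,[1.4,0.3,3.6],[0,0,0.4]],
    [0,[1.4,0.3,3.6],[0,0,0.4]],
    [0,[1.4,0.3,3.6],[0,0,0.4]],
    [0,[1.4,0.3,3.6],[0,0.7,0]],
    [0,[1.4,0.3,3.4],[0,0,0]],
    [0,[0,0,0],[0,0,0]],
  ],
)

```text
time_s: 3.72
tool_pos: [0.6004, 0.1022, 0.03]
tool_rot: [179.9, 24.7, 67.8]
force: [-1.5, -0.4, -1.1]
grip_width: 0.001
```

```bash
python3 -c "
from h import *
go([137,0,39],25)
go([112,0,39],25)"
```

```text
t 3.72 cell [160.4   3.1  30. ] F [-0.9  1.2 -1.1] w 0.001
shift cm [-2.51  0.27  0.16] turn [ 0.5 -0.3  0.7] q [ -7.  37. -22.  86.  29.  81. -59.]
t 3.72 cell [160.4   3.1  30. ] F [-0.9  1.2 -1.1] w 0.001
shift cm [-4.78  0.24  1.21] turn [ 0.5 -0.3  0.7] q [ -7.  37. -22.  86.  29.  81. -59.]
```

Request:
servo_tool(
  plan=[
    [0,[-0.7,0.1,-0.5],[0,0,0.7]],
    [0,[-0.6,0.1,-0.2],[0,0,0]],
    [0,[-0.6,0.1,0.2],[0,0,0]],
    [0,[-0.36,0,0.17],[0,0,0]],
    [0,[-0.27,0,0.13],[0,0,0]],
    [0,[-0.27,0,0.13],[0,0,0]],
    [0,[-0.27,0,0.13],[0,0,0]],
  ],
)

```text
time_s: 4.3
tool_pos: [0.5966, 0.0762, 0.054]
tool_rot: [178.9, 24.1, 66.7]
force: [0.9, 4.1, -3.8]
grip_width: 0.0002
```

```bash
python3 -c "
from h import *
go([112,0,39],25)"
```

```text
t 4.30 cell [134.9  -3.6  54. ] F [ 4.1  0.8 -3.8] w 0.000
shift cm [-1.48 -0.4   2.3 ] turn [ 1.  -0.9 -0.3] q [ -5.  33. -22.  89.  29.  80. -58.]
```

Request:
servo_tool(
  plan=[
    [0,[0.5,-0.1,-0.2],[0,0,0]],
    [0,[0.3,-0.1,0.5],[0,0,0]],
    [0,[0.2,-0.1,0.5],[0,-0.9,0]],
    [0,[0.2,0,0.4],[0,0,0]],
    [0,[0,0,0],[0,0,0]],
  ],
)

```text
time_s: 4.72
tool_pos: [0.5968, 0.0826, 0.0385]
tool_rot: [178.7, 25.1, 66.6]
force: [-0.6, -0.4, 0.5]
grip_width: 0.0003
```

```bash
python3 -c "
from h import *
go([132,0,39],25)
go([112,0,39],25)"
```

```text
t 4.72 cell [140.9  -1.3  38.5] F [-0.6  0.4  0.5] w 0.000
shift cm [-0.83 -0.13  0.33] turn [ 1.1  0.1 -0.4] q [ -6.  35. -21.  88.  30.  80. -60.]
t 4.72 cell [140.9  -1.3  38.5] F [-0.6  0.4  0.5] w 0.000
shift cm [-2.64 -0.14  1.18] turn [ 1.1  0.1 -0.4] q [ -6.  35. -21.  88.  30.  80. -60.]
```

Well placed now. I'll push in −x with 2–3 mm steps.

Request:
servo_tool(
  plan=[
    [0,[-0.27,0,0.13],[0,0,0]],
    [0,[-0.27,0,0.13],[0,0,0]],
    [0,[-0.27,0,0.13],[0,0,0]],
    [0,[-0.27,0,0.13],[0,0,0]],
    [0,[-0.27,0,0.13],[0,0,0]],
  ],
)

```text
time_s: 5.13
tool_pos: [0.5915, 0.0727, 0.037]
tool_rot: [178.8, 24.8, 66.9]
force: [1.5, 5.0, 0.5]
grip_width: 0.0004
```

```bash
python3 -c "
from h import *
go([112,0,39],25)"
```

```text
t 5.13 cell [129.8  -0.3  37. ] F [5.2 0.6 0.5] w 0.000
shift cm [-1.7  -0.04  0.57] turn [ 1.2 -0.2 -0.1] q [ -5.  34. -21.  90.  30.  79. -59.]
```

Request:
servo_tool(
  plan=[
    [0,[-0.29,0,0.1],[0,0,0]],
    [0,[-0.29,0,0.1],[0,0,0]],
    [0,[-0.29,0,0.1],[0,0,0]],
    [0,[-0.29,0,0.12],[0,0,0]],
    [0,[-0.29,0,0.12],[0,0,0]],
  ],
)

```text
time_s: 5.55
tool_pos: [0.586, 0.0602, 0.0373]
tool_rot: [178.7, 24.4, 67.0]
force: [2.1, 3.9, -3.3]
grip_width: 0.0006
```

```bash
python3 -c "
from h import *
go([112,0,39],25)"
```

```text
t 5.55 cell [116.1  -0.2  37.3] F [ 4.4 -0.4 -3.3] w 0.001
shift cm [-0.44 -0.02  0.01] turn [ 1.3 -0.6 -0. ] q [ -4.  33. -21.  92.  29.  78. -58.]
```

Request:
servo_tool(
  plan=[
    [0,[-0.18,0,0.08],[0,0,0]],
    [0,[-0.18,0,0.08],[0,0,0]],
  ],
)

```text
time_s: 5.72
tool_pos: [0.5852, 0.0584, 0.0372]
tool_rot: [178.7, 24.0, 67.0]
force: [4.5, 7.4, -2.0]
grip_width: 0.0005
```

Request:
servo_tool(
  plan=[
    [0,[-0.14,0,0.06],[0,0,0]],
  ],
)

```text
time_s: 5.8
tool_pos: [0.5853, 0.0585, 0.0374]
tool_rot: [178.6, 23.8, 67.1]
force: [3.1, 6.6, -2.5]
grip_width: 0.0002
```

Request:
servo_tool(
  plan=[
    [0,[-0.14,0,0.06],[0,0,0]],
  ],
)

```text
time_s: 5.88
tool_pos: [0.5853, 0.0585, 0.0374]
tool_rot: [178.6, 23.7, 67.1]
force: [4.3, 6.0, -1.9]
grip_width: 0.0003
```

```bash
python3 -c "
from h import *
go([112,0,39],25)"
```

```text
t 5.88 cell [ 1.143e+02 -1.000e-01  3.740e+01] F [ 7.2 -1.6 -1.9] w 0.000
shift cm [-0.27 -0.01 -0.05] turn [ 1.4 -1.3  0.1] q [ -3.  32. -22.  92.  29.  77. -58.]
```

The force is steady at about 8 N with no further motion, so the block is against the gasket. I'll back off, rise, and go over the bar.

Request:
servo_tool(
  plan=[
    [0,[1.8,0,-0.8],[0,0,0]],
    [0,[0,0,-3],[0,1.8,0]],
    [0,[-1,0,-3.6],[0,1.8,0]],
    [0,[-1.4,0,-3.6],[0,0,0]],
    [0,[-1.4,0,-3.0],[0,0,0]],
    [0,[0,0,0],[0,0,0]],
  ],
)

```text
time_s: 6.38
tool_pos: [0.5884, 0.0775, 0.1762]
tool_rot: [179.4, 21.7, 66.9]
force: [1.5, -0.4, 0.8]
grip_width: 0.0005
```

```bash
python3 -c "
from h import *
go([80,0,150],20)
s=cam('side','s2.png');t=cam('top','t2.png')
a=s['image'][130:240,205:315]; b=t['image'][130:240,205:325]
cv2.imwrite('pics/j2.png',np.hstack([cv2.resize(cv2.convertScaleAbs(i,alpha=1.3),(400,400),interpolation=cv2.INTER_CUBIC) for i in(a,b[:,:110])]))"
```

```text
t 6.38 cell [133.    4.4 176.2] F [ 0.2 -1.5  0.8] w 0.000
shift cm [-3.95  0.41  4.4 ] turn [ 0.6  1.7 -0.1] q [ -2.  25. -24.  85.  24.  89. -52.]
```

View pics/j2.png

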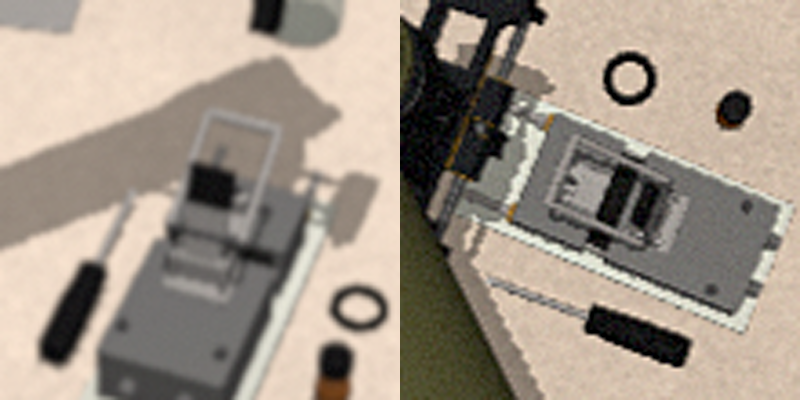

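The block now sits against the gasket in both views (gap closed at about (250,255) in the side half), and the bar at (245,120) and lever are unchanged. Now over the bar.

Request:
servo_tool(
  plan=[
    [0,[-1.3,0.1,0.9],[0,1.7,0]],
    [0,[-1.3,0.1,0.9],[0,0,0]],
    [0,[-1.3,0.1,0.9],[0,0,0]],
    [0,[0,0,0],[0,0,0]],
  ],
)

```text
time_s: 6.82
tool_pos: [0.5657, 0.0277, 0.1536]
tool_rot: [-179.7, 20.8, 67.1]
force: [0.2, -1.5, -0.1]
grip_width: 0.0005
```

```bash
python3 -c "
from h import *
go([84,0,146],20)
go([95,0,110],20)"
```

```text
t 6.82 cell [ 78.3   5.8 153.6] F [-1.3 -0.8 -0.1] w 0.000
shift cm [0.8  0.58 0.5 ] turn [-0.3  0.8  0.1] q [  2.  22. -23.  91.  23.  84. -48.]
t 6.82 cell [ 78.3   5.8 153.6] F [-1.3 -0.8 -0.1] w 0.000
shift cm [3.11 0.6  3.48] turn [-0.3  0.8  0.1] q [  2.  22. -23.  91.  23.  84. -48.]
```

Request:
servo_tool(
  plan=[
    [0,[0.4,0.3,0.2],[0,0,0]],
    [0,[0.4,0.3,0.3],[0,0,0]],
    [0,[0.2,0,0.3],[0,0,0]],
    [0,[0.2,0,0.3],[0,0,0]],
    [0,[0.25,0,0.3],[0,0,0]],
    [0,[0.25,0,0.3],[0,0,0]],
  ],
)

```text
time_s: 7.32
tool_pos: [0.5752, 0.0372, 0.1265]
tool_rot: [-179.4, 20.9, 67.3]
force: [0.1, 0.2, 0.3]
grip_width: 0.0005
```

```bash
python3 -c "
from h import *
go([95,0,110],20)"
```

```text
t 7.32 cell [ 90.7   0.8 126.5] F [0.2 0.  0.3] w 0.000
shift cm [0.99 0.1  1.39] turn [-0.5  0.9  0.3] q [  1.  24. -23.  91.  24.  83. -50.]
```

```bash
python3 -c "
from h import *
s=cam('side','s3.png');t=cam('top','t3.png')
a=s['image'][130:240,205:315]; b=t['image'][130:240,205:325]
cv2.imwrite('pics/j3.png',np.hstack([cv2.resize(cv2.convertScaleAbs(i,alpha=1.3),(400,400),interpolation=cv2.INTER_CUBIC) for i in(a,b[:,:110])]))
for x,y,z in[(79,25,136),(79,-25,136),(95,25,102),(95,-25,102),(89,25,64),(89,-25,64)]: print((x,y,z),((proj(s,c2w([x,y,z]))+.5-[205,130])*400/110).round(0))"
```

```text
(79, 25, 136) [[209. 115.]]
(79, -25, 136) [[278. 132.]]
(95, 25, 102) [[216. 136.]]
(95, -25, 102) [[283. 153.]]
(89, 25, 64) [[212. 180.]]
(89, -25, 64) [[278. 197.]]
```

View pics/j3.png

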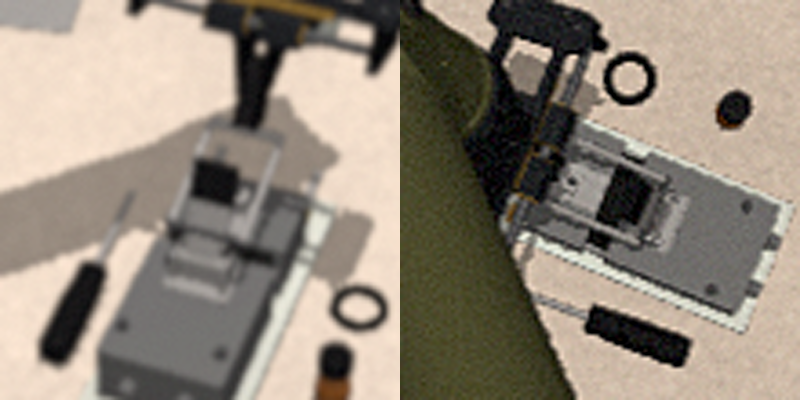

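The bar has begun to go down under the fingertip, at about (245,130) in the side half. Continue along its arc.

Request:
servo_tool(
  plan=[
    [0,[0.33,0,0.35],[0,0,0]],
    [0,[0.3,0,0.35],[0,0,0]],
    [0,[0.25,0,0.35],[0,0,0]],
  ],
)

```text
time_s: 7.67
tool_pos: [0.5764, 0.0416, 0.1129]
tool_rot: [-179.4, 20.9, 67.3]
force: [0.1, 0.4, -0.9]
grip_width: 0.0005
```

```bash
python3 -c "
from h import *
go([95,0,105],20)
go([92,0,78],20)"
```

```text
t 7.67 cell [ 95.2   1.4 112.9] F [ 0.4  0.1 -0.9] w 0.000
shift cm [0.26 0.15 0.74] turn [-0.5  0.9  0.3] q [  1.  25. -23.  91.  24.  82. -51.]
t 7.67 cell [ 95.2   1.4 112.9] F [ 0.4  0.1 -0.9] w 0.000
shift cm [0.95 0.18 3.37] turn [-0.5  0.9  0.3] q [  1.  25. -23.  91.  24.  82. -51.]
```

Request:
servo_tool(
  plan=[
    [0,[0.2,0.05,0.4],[0,0,0]],
    [0,[0.12,0.05,0.4],[0,0,0]],
    [0,[0.1,0.05,0.4],[0,0,0]],
    [0,[0.1,0,0.4],[0,0,0]],
    [0,[0.1,0,0.4],[0,0,0]],
    [0,[0.1,0,0.4],[0,0,0]],
  ],
)

```text
time_s: 8.17
tool_pos: [0.5768, 0.0398, 0.0851]
tool_rot: [-179.4, 20.9, 67.4]
force: [0.8, 1.4, -0.8]
grip_width: 0.0002
```

```bash
python3 -c "
from h import *
go([92,0,76],20)"
```

```text
t 8.17 cell [93.7  0.4 85.1] F [ 1.6 -0.2 -0.8] w 0.000
shift cm [0.16 0.05 0.91] turn [-0.5  0.9  0.3] q [  1.  27. -22.  92.  25.  79. -52.]
```

```bash
python3 -c "
from h import *
s=cam('side','s4.png')
a=s['image'][150:215,230:310]
cv2.imwrite('pics/j4.png',cv2.resize(cv2.convertScaleAbs(a,alpha=1.3),(720,585),interpolation=cv2.INTER_CUBIC))
P=lambda x,y,z:((proj(s,c2w([x,y,z]))+.5-[230,150])*9).round(0)[0].tolist()
for q in[(79,25,136),(79,-25,136),(95,25,102),(95,-25,102),(92,25,80),(92,-25,80),(89,25,64),(89,-25,64),(93.7,0,85),(85,0,88)]: print(q,P(*q))
for a in(1.6,1.8,2.,2.2): print(a,[P(-72*np.cos(a),y,78+72*np.sin(a)) for y in(15,-15)])"
```

```text
(79, 25, 136) [292.0, 104.0]
(79, -25, 136) [463.0, 147.0]
(95, 25, 102) [309.0, 156.0]
(95, -25, 102) [476.0, 199.0]
(92, 25, 80) [304.0, 218.0]
(92, -25, 80) [469.0, 261.0]
(89, 25, 64) [300.0, 264.0]
(89, -25, 64) [463.0, 307.0]
(93.7, 0, 85) [389.0, 223.0]
(85, 0, 88) [379.0, 235.0]
1.6 [[230.0, 259.0], [338.0, 288.0]]
1.8 [[249.0, 229.0], [356.0, 257.0]]
2.0 [[266.0, 208.0], [372.0, 236.0]]
2.2 [[281.0, 198.0], [386.0, 225.0]]
```

View pics/j4.png

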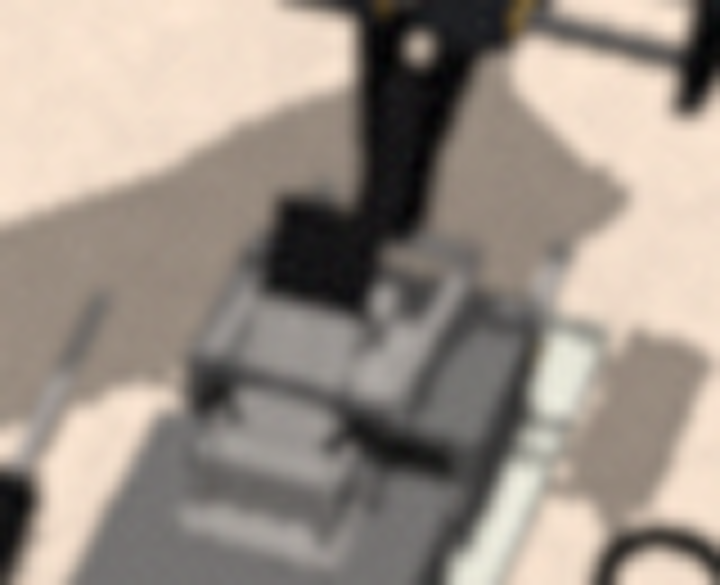

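The lever is at its forward stop (sleeve top at about (285,198) to (380,225)). The bar, with its right end at (470,245), is under the fingertip. Continue down to the block.

Request:
servo_tool(
  plan=[
    [0,[0.06,0,0.35],[0,0,0]],
    [0,[0.06,0,0.35],[0,0,0]],
    [0,[0.06,0,0.3],[0,0,0]],
  ],
)

```text
time_s: 8.47
tool_pos: [0.5754, 0.0372, 0.0736]
tool_rot: [-179.3, 21.0, 67.3]
force: [-0.7, -0.6, 0.2]
grip_width: 0.0004
```

Request:
servo_tool(
  plan=[
    [0,[0.03,0,0.15],[0,0,0]],
    [0,[0.03,0,0.15],[0,0,0]],
  ],
)

```text
time_s: 8.63
tool_pos: [0.575, 0.0362, 0.07]
tool_rot: [-179.3, 21.0, 67.3]
force: [0.2, 0.3, 0.9]
grip_width: 0.0003
```

```bash
python3 -c "
from h import *
go([92,0,70],20)"
```

```text
t 8.63 cell [89.7  0.6 70. ] F [ 0.4 -0.   0.9] w 0.000
shift cm [ 0.22  0.06 -0.08] turn [-0.6  1.   0.3] q [  1.  28. -22.  93.  25.  78. -52.]
```

Request:
servo_tool(
  plan=[
    [0,[0.03,0,0.15],[0,0,0]],
    [0,[0.03,0,0.15],[0,0,0]],
  ],
)

```text
time_s: 8.8
tool_pos: [0.5751, 0.0361, 0.0689]
tool_rot: [-179.4, 21.0, 67.3]
force: [-3.2, 1.7, 10.6]
grip_width: 0.0003
```

Request:
servo_tool(
  plan=[
    [0,[0.03,0,0.15],[0,0,0]],
  ],
)

```text
time_s: 8.88
tool_pos: [0.5751, 0.0361, 0.069]
tool_rot: [-179.4, 21.0, 67.3]
force: [-1.7, 0.8, 8.4]
grip_width: 0.0008
```

```bash
python3 -c "
from h import *
go([92,0,70],20)"
```

```text
t 8.88 cell [89.7  0.5 69. ] F [0.1 1.9 8.4] w 0.001
shift cm [ 0.18  0.05 -0.18] turn [-0.5  1.   0.2] q [  1.  28. -22.  93.  26.  78. -52.]
```

Firm contact: the bar is on the block top (about 8–10 N, TCP z 69, as expected). I'll lift, straighten up, and move beyond the bar.

Request:
servo_tool(
  plan=[
    [0,[-0.3,0,-1.0],[0,0,0]],
    [0,[0.8,0,-0.4],[0,4.3,0]],
    [0,[1.0,0,-0.2],[0,4.3,0]],
    [0,[0.6,0,0],[0,4.3,0]],
    [0,[0,0,0],[0,0,0]],
  ],
)

```text
time_s: 9.3
tool_pos: [0.5867, 0.0632, 0.0807]
tool_rot: [-179.6, 7.6, 67.3]
force: [-0.2, -1.2, -0.0]
grip_width: 0.0004
```

```bash
python3 -c "
from h import *
go([110,0,75],8)
go([110,0,64.7],8)"
```

```text
t 9.30 cell [119.1   0.3  80.7] F [-1.2 -0.3 -0. ] w 0.000
shift cm [-0.83  0.03  0.69] turn [-0.4 -0.4  0.3] q [  8.  23. -25.  97.  16.  69. -45.]
t 9.30 cell [119.1   0.3  80.7] F [-1.2 -0.3 -0. ] w 0.000
shift cm [-0.69  0.04  1.71] turn [-0.4 -0.4  0.3] q [  8.  23. -25.  97.  16.  69. -45.]
```

Request:
servo_tool(
  plan=[
    [0,[-0.1,0,0.6],[0,0,0]],
    [0,[-0.1,0,0.6],[0,0,0]],
    [0,[0,0,0.2],[0,0,0]],
    [0,[0,0,0],[0,0,0]],
  ],
)

```text
time_s: 9.63
tool_pos: [0.585, 0.0588, 0.0668]
tool_rot: [-179.6, 7.8, 67.3]
force: [-0.2, 0.3, -0.4]
grip_width: 0.0004
```

```bash
python3 -c "
from h import *
go([108,0,64.7],8)"
```

```text
t 9.63 cell [114.4   0.2  66.8] F [ 0.2  0.3 -0.4] w 0.000
shift cm [-0.6   0.02  0.3 ] turn [-0.4 -0.2  0.3] q [  8.  23. -25.  98.  17.  67. -45.]
```

Request:
servo_tool(
  plan=[
    [0,[-0.3,0,0.12],[0,0,0]],
    [0,[-0.3,0,0.12],[0,0,0]],
    [0,[-0.2,0,0.06],[0,0,0]],
  ],
)

```text
time_s: 9.88
tool_pos: [0.5808, 0.0526, 0.0632]
tool_rot: [-179.4, 7.9, 67.6]
force: [0.2, 0.3, -0.3]
grip_width: 0.0006
```

Request:
servo_tool(
  plan=[
    [0,[-0.15,0,0.02],[0,0,0]],
    [0,[-0.15,0,0.02],[0,0,0]],
  ],
)

```text
time_s: 10.05
tool_pos: [0.5801, 0.0512, 0.0632]
tool_rot: [-179.5, 7.8, 67.6]
force: [2.1, 3.3, 0.2]
grip_width: 0.0007
```

```bash
python3 -c "
from h import *
go([80,0,64.7],8)"
```

```text
t 10.05 cell [105.5   1.7  63.2] F [ 3.9 -0.7  0.2] w 0.001
shift cm [-2.55  0.15  0.19] turn [-0.5 -0.2  0.6] q [  9.  23. -25.  99.  17.  67. -45.]
```

Request:
servo_tool(
  plan=[
    [0,[-0.17,0.03,0],[0,0,0]],
    [0,[-0.17,0.03,0],[0,0,0]],
    [0,[-0.17,0.03,0],[0,0,0]],
    [0,[-0.17,0.03,0],[0,0,0]],
  ],
)

```text
time_s: 10.38
tool_pos: [0.5801, 0.051, 0.0646]
tool_rot: [-179.5, 7.2, 67.8]
force: [2.3, 5.4, -1.2]
grip_width: 0.0006
```

```bash
python3 -c "
from h import *
go([80,0,64],8)"
```

```text
t 10.38 cell [105.3   1.6  64.6] F [ 5.9  0.  -1.2] w 0.001
shift cm [-2.51  0.13  0.38] turn [-0.4 -0.8  0.8] q [  9.  23. -25.  99.  16.  66. -44.]
```

Request:
servo_tool(
  plan=[
    [0,[-0.22,0.03,0.1],[0,0,0]],
    [0,[-0.25,0.03,0.08],[0,0,0]],
  ],
)

```text
time_s: 10.55
tool_pos: [0.5796, 0.0499, 0.0638]
tool_rot: [-179.5, 6.9, 68.0]
force: [1.5, 5.8, -1.7]
grip_width: 0.0003
```

Request:
servo_tool(
  plan=[
    [0,[-0.25,0.03,0.06],[0,0,0]],
    [0,[-0.25,0.03,0.06],[0,0,0]],
  ],
)

```text
time_s: 10.72
tool_pos: [0.579, 0.0484, 0.0635]
tool_rot: [-179.6, 6.5, 68.1]
force: [1.4, 5.2, -0.6]
grip_width: 0.0005
```

```bash
python3 -c "
from h import *
go([80,0,64],8)"
```

```text
t 10.72 cell [102.5   1.7  63.5] F [ 5.3  0.7 -0.6] w 0.000
shift cm [-2.25  0.13  0.2 ] turn [-0.3 -1.5  1.1] q [ 10.  22. -25. 100.  16.  65. -43.]
```

Request:
servo_tool(
  plan=[
    [0,[-0.27,0.04,0.06],[0,-0.4,0.2]],
    [0,[-0.27,0.04,0.06],[0,-0.4,0.2]],
    [0,[-0.27,0.04,0.06],[0,-0.4,0.2]],
    [0,[-0.27,0.04,0.06],[0,-0.4,0.2]],
  ],
)

```text
time_s: 11.05
tool_pos: [0.5774, 0.0444, 0.0633]
tool_rot: [-179.7, 7.6, 67.5]
force: [1.3, 4.4, -1.1]
grip_width: 0.0006
```

```bash
python3 -c "
from h import *
go([80,0,64],8)"
```

```text
t 11.05 cell [98.2  1.6 63.3] F [ 4.6  0.5 -1.1] w 0.001
shift cm [-1.82  0.15  0.17] turn [-0.2 -0.4  0.5] q [  9.  22. -25.  99.  16.  66. -44.]
```

Request:
servo_tool(
  plan=[
    [0,[-0.25,0.04,0.06],[0,-0.3,0.1]],
    [0,[-0.25,0.04,0.06],[0,-0.3,0.1]],
    [0,[-0.25,0.04,0.06],[0,-0.3,0.1]],
  ],
)

```text
time_s: 11.3
tool_pos: [0.5765, 0.0422, 0.0631]
tool_rot: [-179.8, 8.1, 67.4]
force: [1.7, 5.6, -1.2]
grip_width: 0.0004
```

Request:
servo_tool(
  plan=[
    [0,[-0.25,0.04,0.06],[0,-0.3,0.1]],
    [0,[-0.25,0.04,0.06],[0,-0.3,0.1]],
  ],
)

```text
time_s: 11.47
tool_pos: [0.5759, 0.0407, 0.0631]
tool_rot: [-179.8, 8.4, 67.3]
force: [1.3, 5.5, -0.9]
grip_width: 0.0006
```

```bash
python3 -c "
from h import *
go([80,0,64],8)"
```

```text
t 11.47 cell [94.2  1.6 63.1] F [ 5.6  1.  -0.9] w 0.001
shift cm [-1.42  0.15  0.12] turn [-0.1  0.4  0.3] q [  9.  22. -24.  99.  17.  66. -44.]
```

Request:
servo_tool(
  plan=[
    [0,[-0.26,0.04,0.06],[0,-0.1,0.1]],
    [0,[-0.26,0.04,0.06],[0,-0.1,0.1]],
    [0,[-0.26,0.04,0.06],[0,-0.1,0.1]],
  ],
)

```text
time_s: 11.72
tool_pos: [0.5756, 0.0401, 0.0632]
tool_rot: [-179.9, 8.1, 67.3]
force: [2.1, 6.8, -1.0]
grip_width: 0.0005
```

Request:
servo_tool(
  plan=[
    [0,[-0.26,0.04,0.06],[0,-0.1,0.1]],
    [0,[-0.26,0.04,0.06],[0,-0.1,0.1]],
    [0,[-0.26,0.04,0.06],[0,-0.1,0.1]],
  ],
)

```text
time_s: 11.97
tool_pos: [0.5755, 0.0401, 0.0633]
tool_rot: [180.0, 7.7, 67.3]
force: [2.1, 5.7, -0.8]
grip_width: 0.0006
```

Request:
servo_tool(
  plan=[
    [0,[-0.26,0.04,0.06],[0,-0.1,0.1]],
    [0,[-0.26,0.04,0.06],[0,-0.1,0.1]],
  ],
)

```text
time_s: 12.13
tool_pos: [0.5755, 0.0401, 0.0633]
tool_rot: [179.9, 7.4, 67.2]
force: [2.9, 6.4, -1.8]
grip_width: 0.0005
```

```bash
python3 -c "
from h import *
go([80,0,64],8)"
```

```text
t 12.13 cell [93.5  1.6 63.3] F [ 7.  -0.2 -1.8] w 0.000
shift cm [-1.35  0.16  0.11] turn [ 0.2 -0.6  0.2] q [ 10.  22. -25. 100.  16.  65. -44.]
```

Request:
servo_tool(
  plan=[
    [0,[-0.33,0.04,0.06],[0,-0.3,0]],
    [0,[-0.36,0.04,0.06],[0,-0.3,0]],
  ],
)

```text
time_s: 12.3
tool_pos: [0.5754, 0.0399, 0.0636]
tool_rot: [179.8, 7.4, 67.4]
force: [2.8, 7.9, -2.7]
grip_width: 0.0004
```

```bash
python3 -c "
from h import *
go([80,0,64],8)
s=cam('side','s5.png')
a=s['image'][150:215,230:310]
cv2.imwrite('pics/j5.png',cv2.resize(cv2.convertScaleAbs(a,alpha=1.3),(720,585),interpolation=cv2.INTER_CUBIC))
P=lambda x,y,z:((proj(s,c2w([x,y,z]))+.5-[230,150])*9).round(0)[0].tolist()
for q in[(79,25,64),(79,-25,64),(79,8,75),(79,-8,75)]: print(q,P(*q))
for a in(1.4,1.6,1.8,2.,2.2): print(a,[P(-72*np.cos(a)+1.7,y,78+72*np.sin(a)) for y in(15,-15)])"
```

```text
t 12.30 cell [93.3  1.6 63.6] F [ 8.4  0.6 -2.7] w 0.000
shift cm [-1.32  0.15  0.13] turn [ 0.3 -0.6  0.4] q [ 10.  22. -25. 100.  16.  65. -44.]
(79, 25, 64) [288.0, 287.0]
(79, -25, 64) [452.0, 330.0]
(79, 8, 75) [345.0, 275.0]
(79, -8, 75) [397.0, 289.0]
1.4 [[213.0, 294.0], [322.0, 323.0]]
1.6 [[232.0, 255.0], [340.0, 283.0]]
1.8 [[251.0, 225.0], [358.0, 253.0]]
2.0 [[268.0, 204.0], [374.0, 231.0]]
2.2 [[283.0, 194.0], [388.0, 221.0]]
```

View pics/j5.png

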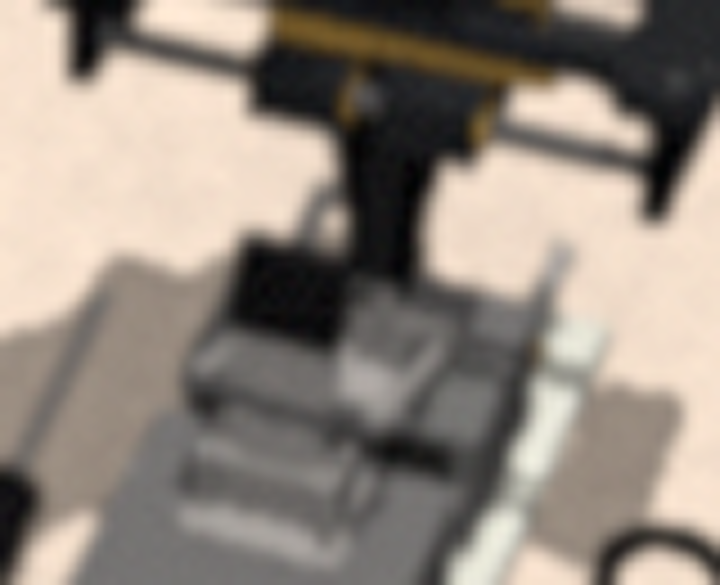

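The lever has come back to about 1.7 rad (sleeve top at (245,238)), and the loop's right leg meets the block near (440,340). That matches the bar on the block at cell x≈77.5, stopped by the post, because the force rises without motion. I'll withdraw and go to the front of the lever.

Request:
servo_tool(
  plan=[
    [0,[1.2,0,-0.1],[0,0,0]],
    [0,[0.6,0,-1.5],[0,0,0]],
    [0,[0,0,-4],[0,0,0]],
    [0,[-1.2,0,-3.6],[0,1,0]],
    [0,[-1.0,0,0],[0,1,0]],
    [0,[0,0,0],[0,1,0]],
    [0,[0,0,0],[0,0,0]],
  ],
)

```text
time_s: 12.93
tool_pos: [0.5762, 0.0448, 0.1578]
tool_rot: [-179.9, 5.1, 67.5]
force: [0.3, -0.9, -0.6]
grip_width: 0.0002
```

```bash
python3 -c "
from h import *
go([50,0,150],5)
go([50,0,133],5)"
```

```text
t 12.93 cell [ 98.1   2.9 157.8] F [-0.7 -0.7 -0.6] w 0.000
shift cm [-4.73  0.24  1.2 ] turn [-0.   0.1  0.5] q [ 12.  16. -26.  96.  11.  73. -39.]
t 12.93 cell [ 98.1   2.9 157.8] F [-0.7 -0.7 -0.6] w 0.000
shift cm [-4.57  0.25  2.9 ] turn [-0.   0.1  0.5] q [ 12.  16. -26.  96.  11.  73. -39.]
```

Request:
servo_tool(
  plan=[
    [0,[-1.2,0.08,0.5],[0,0,0]],
    [0,[-1.2,0.08,0.6],[0,0,0]],
    [0,[-1.2,0.08,0.6],[0,0,0]],
    [0,[-0.9,0,0.4],[0,0,0]],
    [0,[0,0,0],[0,0,0]],
  ],
)

```text
time_s: 13.35
tool_pos: [0.5557, -0.0051, 0.1345]
tool_rot: [-179.5, 5.4, 67.5]
force: [-0.6, -0.7, -0.5]
grip_width: 0.0005
```

```bash
python3 -c "
from h import *
go([28,0,134],5)
for a in (1.7,1.5,1.3,1.1,.9,.7,.5,.3,.15,0): print(a,round(-63*np.cos(a)+4*np.sin(a)+11.2,1),round(78+63*np.sin(a)+4*np.cos(a),1))"
```

```text
t 13.35 cell [ 44.1   2.2 134.5] F [-0.9  0.3 -0.5] w 0.001
shift cm [-1.6   0.21  0.2 ] turn [-0.5  0.5  0.5] q [ 16.  14. -24. 100.  11.  70. -34.]
1.7 23.3 140.0
1.5 10.7 141.1
1.3 -1.8 139.8
1.1 -13.8 136.0
0.9 -24.8 129.8
0.7 -34.4 121.6
0.5 -42.2 111.7
0.3 -47.8 100.4
0.15 -50.5 91.4
0 -51.8 82.0
```

Request:
servo_tool(
  plan=[
    [0,[-0.5,0.1,0],[0,0,0]],
    [0,[-0.5,0.1,-0.1],[0,0,0]],
    [0,[-0.4,0,-0.1],[0,0,0]],
    [0,[-0.3,0,-0.1],[0,0,0]],
    [0,[-0.3,0,-0.1],[0,0,0]],
    [0,[-0.3,0,-0.05],[0,0,0]],
  ],
)

```text
time_s: 13.85
tool_pos: [0.5481, -0.026, 0.1397]
tool_rot: [-179.3, 5.2, 67.6]
force: [2.0, 4.0, -2.4]
grip_width: 0.0004
```

```bash
python3 -c "
from h import *
go([10.7,0,141],5)"
```

```text
t 13.85 cell [ 21.9   1.1 139.7] F [ 4.5 -0.3 -2.4] w 0.000
shift cm [-1.13  0.1  -0.03] turn [-0.6  0.2  0.6] q [ 18.  13. -24. 101.  10.  71. -31.]
```

Request:
servo_tool(
  plan=[
    [0,[-0.3,0.02,0],[0,0,0]],
    [0,[-0.3,0.02,0],[0,0,0]],
    [0,[-0.3,0.02,0],[0,0,0]],
    [0,[-0.3,0.02,0],[0,0,0]],
  ],
)

```text
time_s: 14.18
tool_pos: [0.5463, -0.0298, 0.1404]
tool_rot: [-179.4, 4.6, 67.9]
force: [3.5, 5.2, -4.1]
grip_width: 0.0006
```

```bash
python3 -c "
from h import *
go([-1.8,0,140],3)"
```

```text
t 14.18 cell [ 17.8   1.2 140.4] F [ 6.1 -1.2 -4.1] w 0.001
shift cm [-1.95  0.09  0.19] turn [-0.6  1.6  0.9] q [ 19.  12. -23. 101.   9.  70. -30.]
```

Request:
servo_tool(
  plan=[
    [0,[-0.4,0.03,0.05],[0,0,0.2]],
    [0,[-0.4,0.03,0.05],[0,0,0.2]],
    [0,[-0.4,0.03,0.05],[0,0,0.2]],
    [0,[-0.4,0.03,0.05],[0,0,0.2]],
  ],
)

```text
time_s: 14.52
tool_pos: [0.5449, -0.0333, 0.1407]
tool_rot: [-179.6, 3.6, 67.7]
force: [3.6, 6.0, -3.3]
grip_width: 0.0001
```

```bash
python3 -c "
from h import *
go([-1.8,0,140],3)"
```

```text
t 14.52 cell [ 14.    1.2 140.7] F [ 6.9 -1.  -3.3] w 0.000
shift cm [-1.57  0.1   0.17] turn [-0.4  0.6  0.7] q [ 19.  12. -23. 102.   8.  69. -29.]
```

Request:
servo_tool(
  plan=[
    [0,[-0.5,0.03,0.06],[0,0,0.1]],
    [0,[-0.5,0.03,0.06],[0,0,0.1]],
    [0,[-0.5,0.03,0.06],[0,0,0.1]],
    [0,[-0.5,0.03,0.06],[0,0,0.1]],
    [0,[-0.5,0,0.06],[0,0,0]],
    [0,[-0.5,0,0.08],[0,0,0]],
  ],
)

```text
time_s: 15.02
tool_pos: [0.5428, -0.0378, 0.141]
tool_rot: [180.0, 1.6, 68.3]
force: [4.3, 8.3, -2.4]
grip_width: 0.0004
```

```bash
python3 -c "
from h import *
go([-1.8,0,140],3)"
```

```text
t 15.02 cell [  9.    1.3 141. ] F [ 9.3 -0.7 -2.4] w 0.000
shift cm [-1.07  0.11  0.13] turn [ 0.1 -1.4  1.3] q [ 21.  11. -23. 103.   6.  68. -26.]
```

Request:
servo_tool(
  plan=[
    [0,[-0.6,0.02,0.06],[0,-0.3,0.2]],
    [0,[-0.6,0.02,0.08],[0,-0.3,0.2]],
    [0,[-0.6,0.02,0.08],[0,-0.3,0.2]],
    [0,[-0.6,0.02,0.1],[0,-0.3,0.2]],
    [0,[-0.6,0,0.1],[0,-0.3,0.1]],
    [0,[-0.6,0,0.1],[0,-0.3,0.1]],
  ],
)

```text
time_s: 15.52
tool_pos: [0.5406, -0.0427, 0.1406]
tool_rot: [179.4, 1.0, 68.5]
force: [5.0, 11.7, -1.3]
grip_width: 0.0005
```

```bash
python3 -c "
from h import *
go([-1.8,0,140],3)"
```

```text
t 15.52 cell [  3.6   1.4 140.6] F [12.7  0.  -1.3] w 0.000
shift cm [-0.55  0.13  0.07] turn [ 0.7 -2.   1.5] q [ 22.  10. -23. 104.   5.  67. -24.]
```

```bash
python3 -c "
from h import *
s=cam('side','s6.png');t=cam('top','t6.png')
a=s['image'][150:215,230:300]; b=t['image'][145:215,215:290]
cv2.imwrite('pics/j6.png',np.hstack([cv2.resize(cv2.convertScaleAbs(i,alpha=1.3),(400,380),interpolation=cv2.INTER_CUBIC) for i in(a,b)]))
P=lambda x,y,z:((proj(s,c2w([x,y,z]))+.5-[230,150])*[400/70,380/65]).round(0)[0].tolist()
for q in[(79,25,64),(79,-25,64),(75,25,67),(75,-25,67),(105.7,-45,60)]: print(q,P(*q))
for a in(1.2,1.4,1.6): print(a,[P(-72*np.cos(a)+1.7,y,78+72*np.sin(a)) for y in(15,-15)])"
```

```text
(79, 25, 64) [183.0, 186.0]
(79, -25, 64) [287.0, 215.0]
(75, 25, 67) [180.0, 188.0]
(75, -25, 67) [285.0, 216.0]
(105.7, -45, 60) [346.0, 192.0]
1.2 [[124.0, 221.0], [193.0, 240.0]]
1.4 [[136.0, 191.0], [204.0, 210.0]]
1.6 [[148.0, 166.0], [216.0, 184.0]]
```

View pics/j6.png

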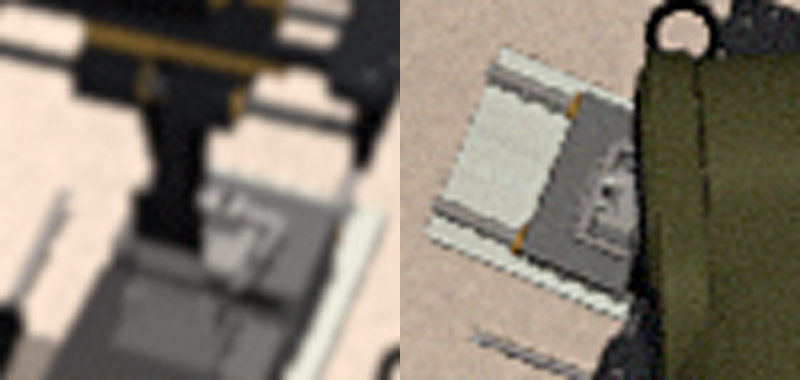

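```bash
python3 -c "
from h import *
t=cam('top')
for p in((249.7,162.5),(238.4,190.7),(249.1,161.9)): print(w2c(onz(t,*p,.06)).round(1))
go([-14,0,136],3)"
```

```text
[ 95.7 -42.8  60. ]
[95.  42.1 60. ]
[ 97.9 -43.7  60. ]
t 15.67 cell [  3.5   1.4 140.6] F [10.7 -1.  -1.9] w 0.000
shift cm [-1.74  0.09  0.49] turn [ 0.7 -2.   1.5] q [ 22.  10. -23. 104.   5.  67. -24.]
```

The block's outer end is now at cell x≈96 (it was 105), so the loop is hooked and pulling the block onto the gasket. Continue along the arc.

Request:
servo_tool(
  plan=[
    [0,[-0.68,0.03,0.1],[0,-0.4,0.3]],
    [0,[-0.68,0.03,0.1],[0,-0.4,0.3]],
    [0,[-0.68,0.03,0.12],[0,-0.4,0.2]],
    [0,[-0.68,0.03,0.14],[0,-0.4,0.2]],
    [0,[-0.68,0.03,0.16],[0,-0.4,0.2]],
  ],
)

```text
time_s: 16.08
tool_pos: [0.539, -0.0468, 0.1397]
tool_rot: [178.9, 0.8, 68.5]
force: [2.1, 11.7, 1.9]
grip_width: 0.0004
```

```bash
python3 -c "
from h import *
go([-14,0,136],3)"
```

```text
t 16.08 cell [ -0.8   1.3 139.7] F [11.6  2.6  1.9] w 0.000
shift cm [-1.32  0.08  0.4 ] turn [ 1.1 -2.2  1.5] q [ 22.   9. -23. 105.   5.  66. -24.]
```

Request:
servo_tool(
  plan=[
    [0,[-0.68,0.03,0.18],[0,-0.4,0.2]],
    [0,[-0.68,0.03,0.2],[0,-0.4,0.2]],
    [0,[-0.68,0.03,0.2],[0,-0.4,0.2]],
    [0,[-0.68,0.03,0.22],[0,-0.4,0.2]],
    [0,[-0.68,0,0.24],[0,-0.4,0.2]],
    [0,[-0.68,0,0.26],[0,-0.4,0.2]],
    [0,[-0.68,0,0.28],[0,-0.4,0.2]],
    [0,[-0.68,0,0.3],[0,-0.4,0.2]],
  ],
)

```text
time_s: 16.75
tool_pos: [0.5368, -0.0523, 0.1379]
tool_rot: [178.0, 0.7, 68.8]
force: [0.5, 11.6, 8.8]
grip_width: 0.0007
```

```bash
python3 -c "
from h import *
go([-24.8,0,130],3)"
```

```text
t 16.75 cell [ -6.7   1.1 137.9] F [10.9  4.   8.8] w 0.001
shift cm [-1.81  0.03  0.81] turn [ 2.1 -2.4  1.7] q [ 23.   8. -23. 106.   5.  65. -23.]
```

Request:
servo_tool(
  plan=[
    [0,[-0.75,0,0.18],[0.2,-0.4,0.3]],
    [0,[-0.75,0,0.18],[0.2,-0.4,0.3]],
    [0,[-0.75,0,0.18],[0.2,-0.4,0.3]],
    [0,[-0.75,0,0.2],[0.2,-0.4,0.2]],
    [0,[-0.75,0,0.2],[0.2,-0.4,0.2]],
    [0,[-0.75,0,0.2],[0.2,-0.4,0.2]],
    [0,[-0.75,0,0.22],[0.2,-0.4,0.2]],
    [0,[-0.75,0,0.22],[0.2,-0.4,0.2]],
  ],
)

```text
time_s: 17.42
tool_pos: [0.5342, -0.0581, 0.1361]
tool_rot: [178.6, 0.0, 68.9]
force: [2.7, 13.2, 2.9]
grip_width: 0.0008
```

```bash
python3 -c "
from h import *
go([-24.8,0,130],3)"
```

```text
t 17.42 cell [-13.    1.3 136.1] F [13.2  2.6  2.9] w 0.001
shift cm [-1.18  0.08  0.61] turn [ 1.5 -3.   1.9] q [ 24.   8. -22. 106.   4.  65. -21.]
```

Request:
servo_tool(
  plan=[
    [0,[-0.75,0,0.24],[0.2,-0.4,0.2]],
    [0,[-0.75,0,0.26],[0.2,-0.4,0.2]],
    [0,[-0.75,0,0.26],[0.2,-0.4,0.2]],
    [0,[-0.75,0,0.28],[0.2,-0.4,0.2]],
    [0,[-0.75,0,0.28],[0.2,-0.4,0.2]],
    [0,[-0.75,0,0.28],[0.2,-0.4,0.2]],
    [0,[-0.72,0,0.3],[0.2,-0.4,0.2]],
    [0,[-0.72,0,0.3],[0.2,-0.4,0.2]],
    [0,[-0.7,0,0.3],[0.2,-0.4,0.2]],
    [0,[-0.7,0,0.3],[0.2,-0.4,0.2]],
  ],
)

```text
time_s: 18.25
tool_pos: [0.5287, -0.0706, 0.128]
tool_rot: [179.5, -0.0, 69.2]
force: [2.1, 11.2, 4.3]
grip_width: 0.0004
```

```bash
python3 -c "
from h import *
go([-24.8,0,130],3)"
```

```text
t 18.25 cell [-26.7   1.5 128. ] F [11.1  2.4  4.3] w 0.000
shift cm [ 0.18  0.16 -0.19] turn [ 0.5 -3.   2.2] q [ 25.   9. -22. 106.   4.  65. -19.]
```

Request:
servo_tool(
  plan=[
    [0,[-0.6,0,0.35],[0,-0.4,0.2]],
    [0,[-0.58,0,0.36],[0,-0.4,0.2]],
    [0,[-0.56,0,0.36],[0,-0.4,0.2]],
    [0,[-0.55,0,0.36],[0,-0.4,0.2]],
    [0,[-0.54,0,0.36],[0,-0.4,0.2]],
    [0,[-0.52,0,0.36],[0,-0.3,0.2]],
  ],
)

```text
time_s: 18.75
tool_pos: [0.5246, -0.0801, 0.1178]
tool_rot: [179.1, 0.9, 69.0]
force: [0.3, 8.4, 3.9]
grip_width: 0.0005
```

```bash
python3 -c "
from h import *
go([-42,0,112],0)"
```

```text
t 18.75 cell [-37.1   1.5 117.8] F [7.8 3.  3.9] w 0.001
shift cm [-0.49  0.12  0.59] turn [0.9 0.9 2. ] q [ 25.   9. -21. 107.   5.  64. -19.]
```

Request:
servo_tool(
  plan=[
    [0,[-0.4,0,0.34],[0.1,0,0.3]],
    [0,[-0.36,0,0.34],[0.1,0,0.3]],
    [0,[-0.32,0,0.34],[0.1,0,0.3]],
    [0,[-0.3,0,0.34],[0.1,0,0.3]],
    [0,[-0.28,0,0.32],[0.1,0,0.3]],
  ],
)

```text
time_s: 19.17
tool_pos: [0.5219, -0.0873, 0.107]
tool_rot: [179.4, 0.4, 68.0]
force: [0.4, 3.5, 1.5]
grip_width: 0.0005
```

```bash
python3 -c "
from h import *
go([-47.8,0,100],0)"
```

```text
t 19.17 cell [-44.8   1.2 107. ] F [3.4 1.  1.5] w 0.000
shift cm [-0.3   0.11  0.7 ] turn [0.6 0.4 1. ] q [ 25.  10. -21. 108.   4.  62. -19.]
```

Request:
servo_tool(
  plan=[
    [0,[-0.22,0,0.3],[0,0,0.2]],
    [0,[-0.2,0,0.3],[0,0,0.2]],
    [0,[-0.15,0,0.3],[0,0,0.2]],
    [0,[-0.12,0,0.3],[0,0,0.2]],
  ],
)

```text
time_s: 19.5
tool_pos: [0.5183, -0.0985, 0.0938]
tool_rot: [179.3, 0.7, 67.0]
force: [0.5, -0.2, -0.2]
grip_width: 0.0004
```

```bash
python3 -c "
from h import *
go([-51.8,0,82],0)"
```

```text
t 19.50 cell [-56.5   0.2  93.8] F [ 0.1 -0.5 -0.2] w 0.000
shift cm [0.48 0.   1.18] turn [0.7 0.7 0. ] q [ 26.  10. -20. 109.   5.  61. -19.]
```

The force has dropped to zero, so the lever went over its toggle. I'll press down gently to be sure it's fully down.

Request:
servo_tool(
  plan=[
    [0,[0,0,0.3],[0,0,0]],
    [0,[0,0,0.3],[0,0,0]],
    [0,[0,0,0.2],[0,0,0]],
  ],
)

```text
time_s: 19.75
tool_pos: [0.5164, -0.102, 0.0835]
tool_rot: [179.5, 0.9, 66.8]
force: [0.4, -0.5, 0.6]
grip_width: 0.0005
```

Request:
servo_tool(
  plan=[
    [0,[0,0,0.15],[0,0,0]],
    [0,[0,0,0.15],[0,0,0]],
  ],
)

```text
time_s: 19.92
tool_pos: [0.5162, -0.1025, 0.0808]
tool_rot: [179.5, 0.9, 66.8]
force: [-5.7, 1.6, 18.3]
grip_width: 0.0001
```

```bash
python3 -c "
from h import *
go([-51.8,0,82],0)"
```

```text
t 19.92 cell [-60.9   0.5  80.8] F [-0.8  5.8 18.3] w 0.000
shift cm [ 0.91  0.05 -0.13] turn [ 0.5  0.9 -0.2] q [ 26.  11. -20. 110.   6.  60. -20.]
```

Hard contact at z≈81, the closed level, with a 19 N peak. Lift off and check.

Request:
servo_tool(
  plan=[
    [0,[0,0,-0.5],[0,0,0]],
    [0,[0,0,-3],[0,0,0]],
    [0,[0,0,-4],[0,0,0]],
    [0,[-3,0,-3],[0,0,0]],
    [0,[-4,0,0],[0,0,0]],
    [0,[-4,0,0],[0,0,0]],
    [0,[-4,0,0],[0,0,0]],
    [0,[0,0,0],[0,0,0]],
  ],
)

```text
time_s: 20.58
tool_pos: [0.4578, -0.2406, 0.1953]
tool_rot: [179.3, 1.0, 67.5]
force: [-1.5, -0.3, -0.8]
grip_width: 0.0008
```

```bash
python3 -c "
from h import *
go([-51.8,0,182],0)
s=cam('side','s7.png');t=cam('top','t7.png')
a=s['image'][150:255,215:315]; b=t['image'][135:235,215:315]
cv2.imwrite('pics/j7.png',np.hstack([cv2.resize(cv2.convertScaleAbs(i,alpha=1.3),(400,400),interpolation=cv2.INTER_CUBIC) for i in(a,b)]))"
```

```text
t 20.58 cell [-210.9    0.3  195.3] F [-0.8  1.3 -0.8] w 0.001
shift cm [15.93  0.17  1.04] turn [0.7 1.  0.6] q [ 36.   3. -13. 104.   2.  72.   1.]
```

View pics/j7.png

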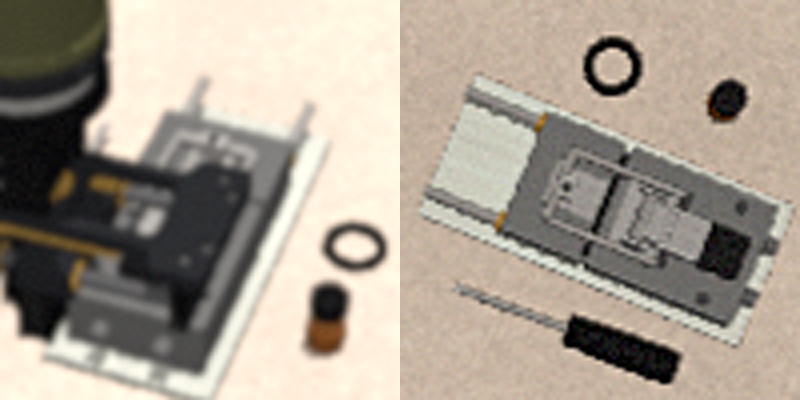

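The top view shows the lever lying flat over the fixed block, with its sleeve at (725,250). The loop is around the keeper at (560,185), and only a thin line is left between the blocks at (627,155). The ring, vial and screwdriver are where they were. The arm is clear, so I'll hand in.

```bash
python3 -c "
from h import *
t=cam('top')
for p in((540,120),(503,228)): print('outer edge',w2c(onz(t,215+(p[0]-400)/4-.4,135+p[1]/4-.4,.06)).round(1))
print(env.get_obs()['force'].round(1)); print(env.sign_off())"
```

```text
outer edge [ 93.7 -37.2  60. ]
outer edge [89.  42.3 60. ]
[-0.2  0.8 -0.7]
the job is handed in; nothing more can be done
None
```

The flow cell is closed and handed in. The block is drawn tight onto the gasket, the loop is hooked on the keeper, and the lever lies fully down with the arm clear of everything.

- **Block:** I pushed it to the gasket with about 8 N.
- **Loop:** I pressed the bar down onto the block beyond the lip, which brought the lever to its forward stop. I then pushed the bar back at 4–8 N until the force rose with no further motion, at the keeper post.
- **Lever:** I drove it over with at most about 14 N. The force fell to zero past the toggle, and a gentle press met a hard stop at z≈81 mm, the closed level.

**Last checks**
- **Top view:** the lever is flat over the fixed block, the loop is around the keeper, and only a thin gap is left between the blocks. The ring, vial and screwdriver look unmoved; I did not check the beakers, bottle or spatula again.
- **Block position:** its outer edge measured at cell x≈89–94 mm, against about 105 mm when it first touched the gasket. That is a squeeze of about 11–16 mm, within the stated 2–16 mm. The two edge points disagree by about 5 mm, so the figure is rough.
- **Forces:** the highest readings were about 11 N on the bar and 19 N on the cell. Forces were read only at the end of each move, so short peaks in between were not seen. Early on, the first touch on the block came too high, at about 6 N, and I corrected it before pushing.
- **Time:** the job took about 21 s of the 67 s allowed.

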